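# Bolt the sample case for transport

### The arm

A 6-joint arm with a two-finger parallel gripper is mounted at the origin on the work surface. World frame = base frame: x ahead of the robot, y to its left, z up, the work surface at z = 0. Lengths are in m, angles in rad, forces in N, time in s.
With the tool pointing down it reaches from about 0.425 to 0.95 m from the base axis. Payload 14.7 kg.
Tool frame: the origin (TCP) lies midway between the tips of the shut fingers; the grasp point (between the pads) lies 19 mm behind it; z points along the fingers, y is the line along which they close (so a half turn about z gives the same grasp; the last joint's range is limited). The gripper opens to 85 mm and grips with 20 to 120 N. Pads are 22 mm wide; open, the fingers measure 114 mm over their backs; the gripper's body (76 mm by 85 mm) begins 54 mm behind the grasp point. The pads swing forward as they close: fully open they stand 13 mm farther back than shut.
Start: joints at [1.151, 0.48, 1.596, -0, 1.065, -0.047], TCP at [0.237, 0.605, 0.231] pointing down, gripper open.
Joint ranges: [-2.75, 2.75], [-0.82, 2.05], [0.23, 2.67], [-1.56, 4.7], [0.09, 2.69], [-2.92, 2.92]. Speed limits (rad/s): [1.89, 1.89, 2.39, 3.01, 3.01, 3.01].

### API

Orientations are given as a unit quaternion [x, y, z, w].
In Python, from workcell import r, snapshot, camera_model, order, finder gives the robot as it stands.
- The arm moves only by the tool apply_moves, never from a script. Its argument "series" is a list of rows, each a list of 3 entries, a list of its own where there are three numbers: the shift along the tool's x, y, z in m, then the turn, a rotation vector about the tool's x, y, z in rad, then the finger opening in m, from 0 to 0.0854. In form: [[[x, y, z], [wx, wy, wz], claw], ...]. A call has 1 to 20 rows; each row shifts and turns the commanded pose from where the row before left it, along the tool's axes as they then stand; what a row does not reach is not made up. A row lasts 1/8 s, in which the tool goes at most 62.5 mm and 10.7 degrees, less where a joint would pass 70% of its speed; a pose out of reach is approached as far as the arm can. A call is refused whole if a number of a shift passes 0.0625 or a number of a turn 0.188, either way. A call with a gripper value outside its range is refused whole. The fingers move at their own pace and stop on an object; the grip force is fixed at half the most. Time passes only in rows, so rows that do not move let the fingers close. It gives the time, the measured TCP pose, the force, the opening and the grip force at its end, in the units of the state.
- r.read_state(): the state, without advancing time (a new reading comes with each control period).
- snapshot(name): name is "side" or "top" or "wrist"; returns the picture (384x512x3 uint8, blue, green, red); there is no depth.
- camera_model(name): a dict with "fx", "fy", "cx", "cy" (pixels), "R" (3x3) and "t" (3): a world point X has camera coordinates R X + t; the wrist camera has in their place "hand_eye" (4x4, takes a point from camera to tool coordinates, whose origin is the TCP and whose axes are the flange's). Camera axes: x right, y down, z forward; pixel columns grow to the right and rows downward; lengths in m; the calibration is good to about 2 mm. The wrist camera is an equidistant fisheye: a pixel r from the principal point sees the ray r / f radians off the axis. A picture is of the moment at which its call begins: read the wrist's pose just before it. camera_model takes no time and is no camera call.
- order.hand_in(): hands the job in; it is judged then, once.
Trained networks look in the newest picture that a camera, given by its name, has taken for a name from the list of things; names that differ only in an ending like _2 or _b are one class to them, and where a whole thing is asked for, a point or a joint stands for the part that bears it (a point fixed in the world has none). Each returns a list of dicts, best first, with "conf" (0 to 1); they miss things now and then, are a little off and sometimes report something else, mostly with a low value. They report only what shows in the picture. A call takes as long as a camera call.
- finder.masks_of(camera, label): "region" (384x512 bool, what is visible of it) and "xy" ([column, row] in pixels, amid what is visible of it).
- finder.pinpoint(camera, label): "xy" ([column, row] in pixels: a listed point, or the origin of a listed thing).
The state is a dict: "clock": time; "qpos": joint angles; "dq": joint speeds; "tau": joint torques, N m; "position": TCP position; "tcp_rot": TCP orientation; "ft_force": force on the tool from outside, world axes, zero at the start; "ft_torque": the same for the moment, N m; "grip_width": opening from 0.0 (shut) to 1.0 (fully open); "gripper_force": force on a finger pad.
Only numpy, scipy, OpenCV 4.12 (cv2) and the standard library are available. Lean on these libraries where they do the work, as an engineer would, in place of code of your own. Each camera call takes 0.05 s, during which the arm holds its last target. There are 200 camera calls.

### The job

The lid of the plywood sample case has to be bolted for transport. Lift the bolt's handle out of the notch it rests in, slide the bolt across into its keeper until the raised handle meets the upright stop, and lower the handle into the notch beside that stop so that it lies fully down. Do not force the handle against the notch strips, let go at the end, and leave the things on the case where they are.

Things in the scene. Friction and masses are not known exactly. Their poses are not given: they have to be found in the camera images.
- case: Fixed plywood case 280 (x) x 400 (y) x 120 mm high; origin at the centre of its underside, z up, -x face turned to the robot. A seam at y = +42 mm divides its top into lid (-y) and fixed deck (+y). A steel barrel bolt lies on top along the -x edge; its keeper, a 29 mm high staple, stands on the deck at x = -110, y = +63 mm.
- latch: Fixed steel base plate of the bolt on the lid; axes parallel to the case's. Origin on the lid's surface below the bolt's axis, level with the first notch. The axis runs along y, 16 mm above the origin; the rod slides to +y to lock. The handle sticks out to -x, past the case's edge, which is 30 mm from the axis. Rod guides 22 mm wide, 27 mm high stand at y = -20 and +114 mm.
- notch (a point): Middle of the first notch, at the axis' height, 15 mm to the -x side of the axis; axes as the latch's. It is 16 mm wide, the second notch 12 mm; both are open at the top. The handle's stem is a square bar 8 mm thick.
- strips (a point): On the top edge of the two lapped upright steel strips with the notches, 30 mm to +y of the first notch. They stand 11 to 19 mm from the axis; top edge 2 mm above the axis. The stem clears them above about 0.55 rad; lowered beside a notch it rests on the edge at 0.4 to 0.55 rad. Strips and stop are hard; over 15 N between handle and these is forcing it.
- bolt (a joint): Slide of the bolt, m; 0 = stem in the middle of the first notch, + towards the keeper; starts within 2 mm of 0; about 2.5 N friction. The second notch, in an adjustable strip, has its middle anywhere from 0.056 to 0.092 (not reported). The stop, 30 mm higher than the axis, is that notch's far (+y) wall carried upward: a raised handle touching it is 2 mm past the notch's middle.
- handle (a joint): Turn of the handle about the bolt's axis, rad; 0 = level, fully down in a notch; grows as it is raised; ends at 1.05 (leaning, never upright), so a released handle sinks down by its own weight. It turns easily, slightly damped.
- grip (a point): Centre of the handle's cross-grip: a steel cylinder 18 mm in diameter and 22 mm long, flat ends facing +y and -y (pinch these from above). 55 mm from the bolt's axis on the handle's centre line; with the handle level it is at the axis' height, beyond the case's edge with open space below. Its x axis points to the bolt's axis, y along the bolt.
- caliper: Bystander: steel dial caliper 190 mm long, lying flat on the lid behind the bolt (loose); origin under its beam's middle. Leave it.
- ear_defenders: Bystander: pair of red ear defenders, 140 mm wide, 80 mm high, on the deck (loose); origin under their middle. Leave them.
- weight: Bystander: steel cylinder 44 mm in diameter, 50 mm high, standing on the deck near the keeper (loose); origin at its underside. Leave it.

How it is judged:
By the outcome, as a careful person would: the job done as asked, in the order asked, and still so for the second after the job is handed in, with the robot touching nothing.
It also fails if it takes over 50 s, if anything falls off the work surface, if the arm or the gripper's body presses on something with over 40 N, if the wrist force passes 120 N, or if a joint passes its speed limit or range.

## Working session

There is one attempt and no reset: what is moved stays moved. The work goes in short steps, Python scripts to look and compute and a tool call to move; the robot and the scene stay as the last step left them, time stands still between calls to the robot, and variables do not carry over. Pictures are saved under pics/ and viewed, at most 10 in all, crops included, and the job is handed in when it is done.

Besides the shell and the picture viewer there is one more tool, called after "Request:" as name([rows], argument=value, ...), one row to a line, values as JSON. apply_moves: Moves the arm, as the interface text tells. Its arguments: {"type":"object","properties":{"series":{"type":"array","items":{"type":"array"}}},"required":["series"]}

```bash
mkdir -p pics; ls; cat > h.py <<'E'
import numpy as np, cv2
from scipy.spatial.transform import Rotation as Ro
from workcell import r, snapshot, camera_model, order, finder
def ray(cam,xy,st=None):
    m=camera_model(cam)
    u=(xy[0]-m['cx'])/m['fx']; v=(xy[1]-m['cy'])/m['fy']
    if 'hand_eye' in m:
        th=np.hypot(u,v); d=np.array([u/th*np.sin(th),v/th*np.sin(th),np.cos(th)])
        H=np.array(m['hand_eye']); R=Ro.from_quat(st['tcp_rot']).as_matrix()
        return R@H[:3,3]+np.array(st['position']), R@H[:3,:3]@d
    R=np.array(m['R']); d=R.T@np.array([u,v,1.]); return -R.T@np.array(m['t']), d/np.linalg.norm(d)
def atz(o,d,z): return o+d*(z-o[2])/d[2]
def tri(rays):
    A=sum(np.eye(3)-np.outer(d,d) for o,d in rays); b=sum((np.eye(3)-np.outer(d,d))@o for o,d in rays)
    return np.linalg.solve(A,b)
E
python3 - <<'E'
from h import *
np.set_printoptions(precision=4,suppress=True)
s=r.read_state(); print(s)
ims=[]
for c in ['side','top','wrist']:
    im=snapshot(c); cv2.imwrite(f'pics/{c}0.png',im)
    for l in ['case','latch','notch','strips','grip','caliper','weight','ear_defenders']:
        p=finder.pinpoint(c,l)
        for q in p[:2]:
            o,d=ray(c,q['xy'],s); print(c,l,round(q['conf'],2),np.round(q['xy'],1),'z.12',atz(o,d,.12),'z.136',atz(o,d,.136))
print(camera_model('side'))
a=[cv2.imread(f'pics/{c}0.png') for c in ['side','top']]
cv2.imwrite('pics/a.png',cv2.resize(np.hstack(a),(800,300)))
E
```

```text
pics
{'clock': 0.0, 'qpos': array([ 1.1514,  0.4808,  1.5968,  0.    ,  1.0651, -0.0466]), 'dq': array([-0.0009, -0.0004,  0.0001,  0.0005, -0.001 ,  0.0009]), 'tau': array([  0.0025, -95.0633, -43.0192,  -0.    ,   0.0122,  -0.    ]), 'position': array([0.2365, 0.605 , 0.2307]), 'tcp_rot': array([ 0.1853,  0.9827, -0.0006, -0.0001]), 'ft_force': array([-0.1134, -0.943 , -0.3486]), 'ft_torque': array([0.0373, 0.0348, 0.0053]), 'gripper_force': 0.0, 'grip_width': 0.9997633273151257}
side latch 0.94 [318.9 162.2] z.12 [ 0.5737 -0.1002  0.12  ] z.136 [ 0.5644 -0.0698  0.136 ]
side notch 0.61 [326.4 157.9] z.12 [ 0.5664 -0.1281  0.12  ] z.136 [ 0.5574 -0.0965  0.136 ]
side notch 0.44 [215.1 237.5] z.12 [0.6266 0.2259 0.12  ] z.136 [0.6151 0.2427 0.136 ]
side strips 0.84 [323.7 159.3] z.12 [ 0.5693 -0.1186  0.12  ] z.136 [ 0.5602 -0.0874  0.136 ]
side strips 0.21 [215.5 233.4] z.12 [0.6318 0.2168 0.12  ] z.136 [0.62  0.234 0.136]
side grip 0.5 [345.3 156. ] z.12 [ 0.5329 -0.1582  0.12  ] z.136 [ 0.5253 -0.1254  0.136 ]
side caliper 0.75 [235.7 172.8] z.12 [0.7046 0.0292 0.12  ] z.136 [0.6
[... 473 characters left out ...]
rips 0.83 [293.9 267.1] z.12 [ 0.5335 -0.0226  0.12  ] z.136 [ 0.5343 -0.0205  0.136 ]
top grip 0.7 [321.6 283.1] z.12 [ 0.5077 -0.0706  0.12  ] z.136 [ 0.509  -0.0675  0.136 ]
top caliper 0.82 [266.2 165.9] z.12 [0.7076 0.029  0.12  ] z.136 [0.7047 0.03   0.136 ]
top weight 0.9 [167.4 261.7] z.12 [0.5374 0.1927 0.12  ] z.136 [0.5381 0.1902 0.136 ]
top ear_defenders 0.16 [265.1 168. ] z.12 [0.7038 0.0309 0.12  ] z.136 [0.701  0.0318 0.136 ]
{'fx': 390.9447050972848, 'fy': 390.9447050972848, 'cx': 255.96011655331668, 'cy': 188.24109945930914, 'R': array([[-0.8844, -0.4664,  0.0195],
       [-0.2556,  0.4489, -0.8562],
       [ 0.3906, -0.7622, -0.5162]]), 't': array([0.5933, 0.2385, 0.6004])}
```

View pics/a.png

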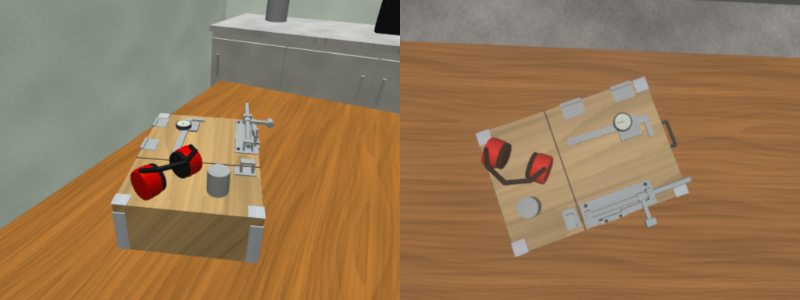

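```bash
python3 - <<'E'
from h import *
np.set_printoptions(precision=4,suppress=True)
im=snapshot('top'); m=finder.masks_of('top','case')
print(len(m), [x['conf'] for x in m])
reg=m[0]['region'].astype(np.uint8)
for l in ['latch','handle','weight','ear_defenders','caliper']:
    for q in finder.masks_of('top',l)[:1]:
        print(l,q['conf'],q['xy'],q['region'].sum()); 
        if l in('latch','handle'): print(cv2.minAreaRect(np.argwhere(q['region'])[:,::-1].astype(np.float32)))
        reg|=q['region'].astype(np.uint8)
c=max(cv2.findContours(reg,0,2)[0],key=cv2.contourArea)
# polygon of the top face in world z=.12
P=np.array([atz(*ray('top',p[0]),.12)[:2] for p in c]).astype(np.float32)
(cx,cy),sz,a=cv2.minAreaRect(P); print('rect',cx,cy,sz,a)
S,_=None,None
notch=tri([ray('top',finder.pinpoint('top','notch')[0]['xy'])]+[ray('side',[326.4,157.9])])if 0 else None
for n,a,b in [('notch',[307.6,260.6],[326.4,157.9]),('strips',[293.9,267.1],[323.7,159.3]),('grip',[321.6,283.1],[345.3,156]),('weight',[167.4,261.7],[278,243.7])]:
    print(n,tri([ray('top',a),ray('side',b)]))
cv2.imwrite('pics/b.png',cv2.resize(im[200:350,180:380],(800,600),interpolation=2))
E
```

```text
2 [0.86, 0.45]
latch 0.95 [287.0, 260.8] 3745
((306.42138671875, 264.4359436035156), (57.80165481567383, 145.76255798339844), 71.17529296875)
handle 0.88 [316.3, 273.6] 355
((315.4000244140625, 267.70001220703125), (45.2205696105957, 14.23024845123291), 71.56504821777344)
weight 0.94 [165.5, 263.2] 723
ear_defenders 0.9 [134.2, 206.0] 2680
caliper 0.97 [283.9, 165.7] 1842
rect 0.6146794557571411 0.0724983662366867 (0.3274214267730713, 0.4213257431983948) 22.105815887451172
notch [ 0.5441 -0.0398  0.164 ]
strips [ 0.5376 -0.0152  0.1734]
grip [ 0.5112 -0.0616  0.1669]
weight [0.5358 0.1921 0.1199]
```

View pics/b.png

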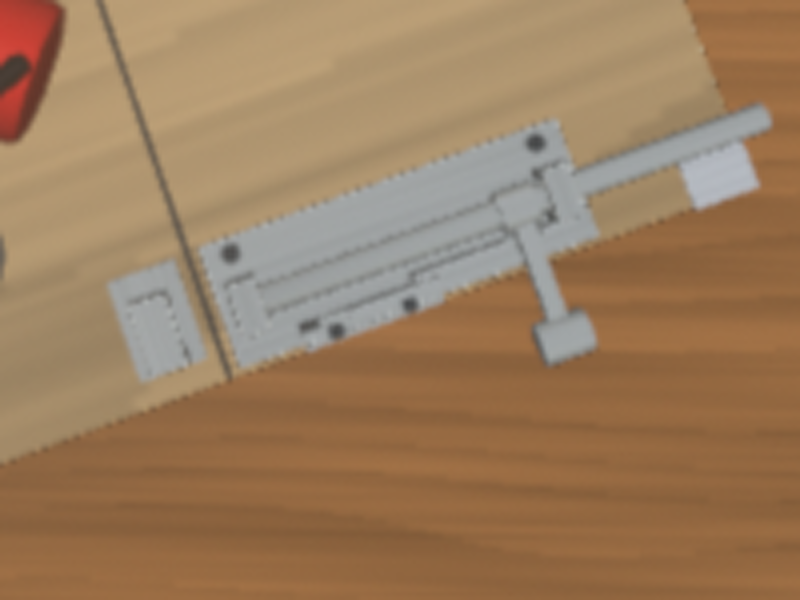

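The crop (scale 4, origin 180,200) shows the handle at its first notch: cross-grip at crop (566,338), i.e. pixel (321.5,284.5). The rod runs from crop (760,118) to (265,300), and the second notch and stop are near crop (310,325). I'll now fit the case pose from these points.

```bash
cat > p.py <<'E'
from h import *
np.set_printoptions(precision=4,suppress=True)
def px(c): return np.array(c)/4+[180,200]
T=lambda c,z: atz(*ray('top',px(c)),z)[:2]
a,b=T((765,118),.136),T((262,298),.136); d=b-a; print('axis yaw',np.degrees(np.arctan2(-d[0],d[1])),a,b)
a,b=T((2,462),.12),T((697,206),.12); e=a-b; print('edge yaw',np.degrees(np.arctan2(-e[0],e[1])),a,b)
a,b=T((100,5),.12),T((230,380),.12); s=a-b; print('seam yaw',np.degrees(np.arctan2(s[1],s[0])),'seam end',b)
g=T((566,338),.136+.004); print('grip',g)
yaw=np.arctan2(-e[0],e[1]);
X=np.array([np.cos(yaw),np.sin(yaw)]);Y=np.array([-X[1],X[0]])
print('grip rel seam corner (case x-140, y-42)',(g-b)@X*1e3,(g-b)@Y*1e3)
st=T((310,322),.14); print('stop? along y from grip',(st-g)@Y*1e3,(st-g)@X*1e3)
print('weight rel seam',(np.array([.536,.192])-b)@Y*1e3,(np.array([.536,.192])-b)@X*1e3)
E
python3 p.py
```

```text
axis yaw 20.776474567787268 [ 0.6007 -0.152 ] [0.5202 0.0602]
edge yaw 21.13604219352063 [0.4491 0.1665] [ 0.5626 -0.127 ]
seam yaw 21.221340129754477 seam end [0.4847 0.0724]
grip [ 0.5071 -0.0665]
grip rel seam corner (case x-140, y-42) -29.191746965005255 -137.65193566778484
stop? along y from grip 98.00268213395599 42.303396775732374
weight rel seam 93.07422733160557 90.98626295077285
```

Request:
apply_moves([
  [[-0.0332,-0.0351,-0.001],[0,0,0],0.05],
  [[-0.0332,-0.0351,-0.001],[0,0,0],0.05],
  [[-0.0332,-0.0351,-0.001],[0,0,0],0.05],
  [[-0.0332,-0.0351,-0.001],[0,0,0],0.05],
  [[-0.0332,-0.0351,-0.001],[0,0,0],0.05],
  [[-0.0332,-0.0351,-0.001],[0,0,0],0.05],
  [[-0.0332,-0.0351,-0.001],[0,0,0],0.05],
  [[-0.0332,-0.0351,-0.001],[0,0,0],0.05],
  [[-0.0332,-0.0351,-0.001],[0,0,0],0.05],
  [[-0.0332,-0.0351,-0.001],[0,0,0],0.05],
  [[-0.0332,-0.0351,-0.001],[0,0,0],0.05],
  [[-0.0332,-0.0351,-0.001],[0,0,0],0.05],
  [[-0.0332,-0.0351,-0.001],[0,0,0],0.05],
  [[-0.0332,-0.0351,-0.001],[0,0,0],0.05],
  [[-0.0332,-0.0351,-0.001],[0,0,0],0.05],
  [[0,0,0],[0,0,-0.185],0.05],
  [[0,0,0],[0,0,-0.185],0.05],
  [[0,0,0],[0,0,-0.185],0.05],
  [[0,0,0],[0,0,-0.185],0.05],
  [[0,0,0],[0,0,0],0.05],
])

```text
clock: 4.2
position: [0.5088, -0.0664, 0.2464]
tcp_rot: [-0.182, 0.983, -0.0, 0.0]
ft_force: [-1.1, -0.3, -0.9]
grip_width: 0.582
gripper_force: 0.0
```

```bash
python3 - <<'E'
from h import *
np.set_printoptions(precision=4,suppress=True)
s=r.read_state(); print(s['position'],s['tcp_rot'],s['qpos'],s['grip_width'],s['ft_force'])
R=Ro.from_quat(s['tcp_rot']).as_matrix(); print('tool y yaw',np.degrees(np.arctan2(R[1,1],R[0,1])))
im=snapshot('wrist'); cv2.imwrite('pics/w1.png',cv2.resize(im,(800,600)))
for l,z in [('grip',.136),('notch',.136),('strips',.138),('latch',.12)]:
    for q in finder.pinpoint('wrist',l)[:2]: print(l,q['conf'],q['xy'],atz(*ray('wrist',q['xy'],s),z))
E
```

```text
[ 0.5088 -0.0664  0.2464] [-0.1821  0.9833 -0.      0.0001] [-0.1888  0.2722  1.8883 -0.      0.9809 -2.1259] 0.5815152532646719 [-1.1019 -0.2865 -0.9417]
tool y yaw 110.98851749364859
grip 0.66 [261.3, 199.9] [ 0.5191 -0.0571  0.136 ]
notch 0.75 [261.8, 242.3] [ 0.5583 -0.0412  0.136 ]
strips 0.59 [298.9, 246.1] [ 0.5489 -0.0071  0.138 ]
latch 0.79 [263.7, 251.5] [ 0.5749 -0.0323  0.12  ]
latch 0.69 [260.0, 245.8] [ 0.5701 -0.0382  0.12  ]
```

View pics/w1.png

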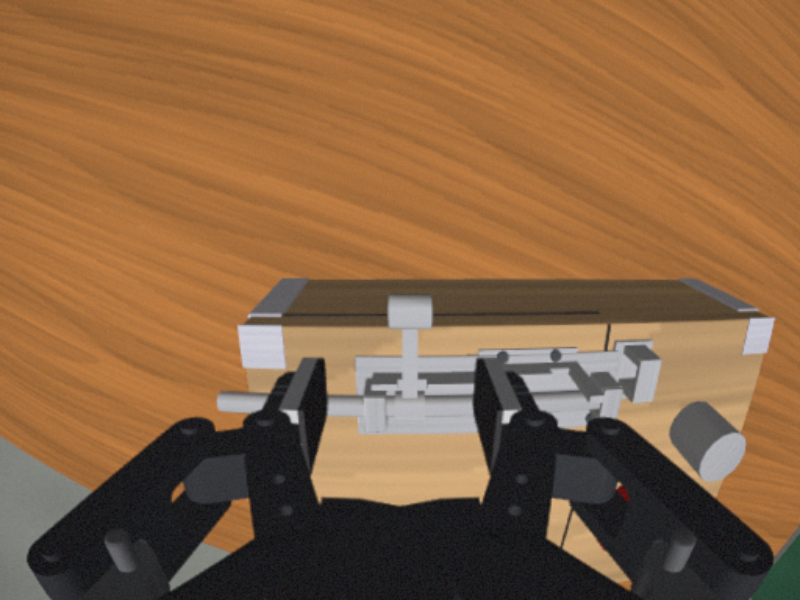

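```bash
python3 - <<'E'
from h import *
np.set_printoptions(precision=4,suppress=True)
s=r.read_state(); m=camera_model('wrist'); print(m)
im=snapshot('wrist'); im2=snapshot('top'); snapshot('side')
def show(n,rs):
    p=tri(rs); print(n,p,'miss',[round(float(np.linalg.norm((np.eye(3)-np.outer(d,d))@(p-o))),4) for o,d in rs])
for l in ['grip','notch','strips','weight']:
    rs=[];
    for c in ['top','wrist','side']:
        q=finder.pinpoint(c,l)
        if q: rs.append(ray(c,q[0]['xy'],s)); print(c,l,q[0]['conf'],q[0]['xy'])
    if len(rs)>1: show(l,rs[:2]); show(l+' all',rs)
print('wrist cam centre, axis',ray('wrist',[m['cx']+.001,m['cy']],s))
print('top cam',ray('top',[256,192]))
# corner of lid edge/seam in wrist (607,323)/800*512 and in top
show('seamcorner',[ray('top',np.array([230,380])/4+[180,200]),ray('wrist',np.array([607,323])*.64,s)])
show('gripmanual',[ray('top',np.array([566,338])/4+[180,200]),ray('wrist',np.array([410,312])*.64,s)])
print(atz(*ray('wrist',np.array([607,323])*.64,s),.12))
E
```

```text
{'fx': 297.3186396354542, 'fy': 297.3186396354542, 'cx': 255.7542772138471, 'cy': 188.34965780347795, 'hand_eye': array([[-0.0005, -0.9587, -0.2843,  0.0723],
       [ 1.    , -0.0004, -0.0003,  0.0002],
       [ 0.0002, -0.2843,  0.9587, -0.1408],
       [ 0.    ,  0.    ,  0.    ,  1.    ]])}
top grip 0.93 [320.6, 282.5]
wrist grip 0.58 [260.7, 201.3]
side grip 0.68 [348.6, 156.0]
grip [ 0.5122 -0.0607  0.1622] miss [0.0, 0.0]
grip all [ 0.5091 -0.0612  0.168 ] miss [0.0039, 0.0012, 0.0049]
top notch 0.58 [311.0, 258.4]
wrist notch 0.78 [262.0, 243.8]
side notch 0.84 [324.5, 153.7]
notch [ 0.5499 -0.0452  0.1574] miss [0.0004, 0.0004]
notch all [ 0.548  -0.0457  0.1674] miss [0.0031, 0.003, 0.0019]
top strips 0.73 [297.1, 270.3]
wrist strips 0.9 [302.5, 244.5]
side strips 0.74 [323.5, 160.7]
strips [ 0.5307 -0.0193  0.1773] miss [0.0013, 0.0013]
strips all [ 0.5344 -0.0177  0.1702] miss [0.0048, 0.0025, 0.0053]
top weight 0.84 [169.4, 262.6]
wrist weight 0.66 [439.4, 270.3]
side weight 0.62 [276.9, 243.3]
weight [0.5353 0.1903 0.1147] miss [0.0005, 0.0005]
weight all [0.5357 0.1893 0.1171] miss [0.0005, 0.0017, 0.0016]
wrist cam centre, axis (array([ 0.4412, -0.092 ,  0.3871]), array([ 0.2658,  0.1011, -0.9587]))
top cam (array([0.5723, 0.0744, 0.8643]), array([ 0.1181, -0.0383, -0.9923]))
seamcorner [0.4849 0.0721 0.1177] miss [0.0006, 0.0006]
gripmanual [ 0.5093 -0.0609  0.167 ] miss [0.0004, 0.0004]
[0.4851 0.0705 0.12  ]
```

```bash
python3 - <<'E'
from h import *
np.set_printoptions(precision=4,suppress=True)
s=r.read_state()
im=snapshot('wrist'); cv2.imwrite('pics/w2.png',cv2.resize(im[170:290,130:450],(800,300),interpolation=2))
im=snapshot('side'); cv2.imwrite('pics/s2.png',cv2.resize(im[110:240,270:360],(415,600),interpolation=2))
for n,t,w in [('rodend',(767,118),(220,400))]:
    p=tri([ray('top',np.array(t)/4+[180,200]),ray('wrist',np.array(w)*.64,s)]); print(n,p)
E
```

```text
rodend [ 0.5996 -0.1432  0.1649]
```

View pics/w2.png

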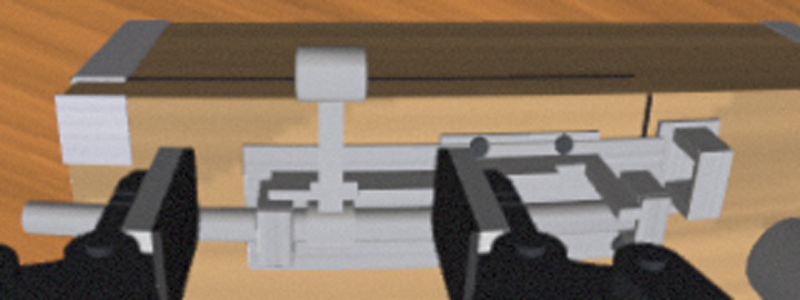

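View pics/s2.png

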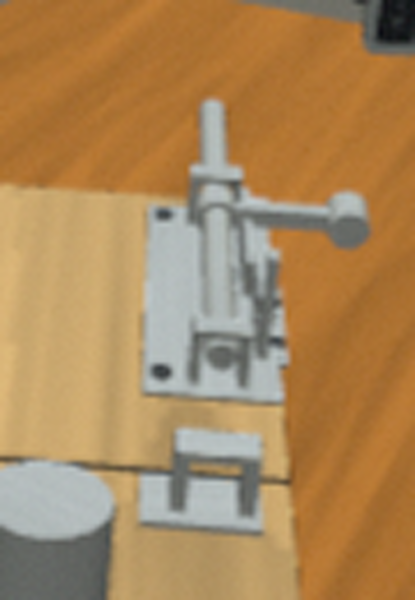

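The close views show a level handle with its grip at about pixel (262,200) in the wrist picture, and a tall keeper. The top, wrist and side cameras agree on an axis height of about 0.165, while the sheet implies 0.136. The seam corner triangulates correctly to 0.118, so I trust the measurement. I'll descend to that height carefully and feel for the handle.

Request:
apply_moves([
  [[-0.0026,0.0048,0.015],[0,0,0],0.05],
  [[0,0,0.02],[0,0,0],0.05],
  [[0,0,0.02],[0,0,0],0.05],
  [[0,0,0.015],[0,0,0],0.05],
  [[0,0,0.01],[0,0,0],0.05],
  [[0,0,0],[0,0,0],0.05],
])

```text
clock: 6.05
position: [0.5091, -0.0608, 0.1657]
tcp_rot: [-0.183, 0.983, 0.0, -0.001]
ft_force: [-0.0, -0.4, 0.2]
grip_width: 0.587
gripper_force: 0.0
```

```bash
python3 - <<'E'
from h import *
np.set_printoptions(precision=4,suppress=True)
s=r.read_state(); print(s['position'])
im=snapshot('wrist'); cv2.imwrite('pics/w3.png',cv2.resize(im,(800,600)))
for l in ['grip','notch']:
    for q in finder.pinpoint('wrist',l)[:1]:
        o,d=ray('wrist',q['xy'],s)
        print(l,q['conf'],q['xy'],[atz(o,d,z) for z in(.136,.165)], 'with top', tri([(o,d),ray('top',{'grip':[321.2,283.5],'notch':[309.5,259.5]}[l])]))
E
```

```text
[ 0.5091 -0.0608  0.1657]
grip 0.62 [308.5, 303.7] [array([ 0.5566, -0.0015,  0.136 ]), array([ 0.537, -0.016,  0.165])] with top [ 0.51   -0.0458  0.2138]
notch 0.8 [258.3, 300.8] [array([ 0.5661, -0.0369,  0.136 ]), array([ 0.5449, -0.0454,  0.165 ])] with top [ 0.5486 -0.0433  0.1594]
```

View pics/w3.png

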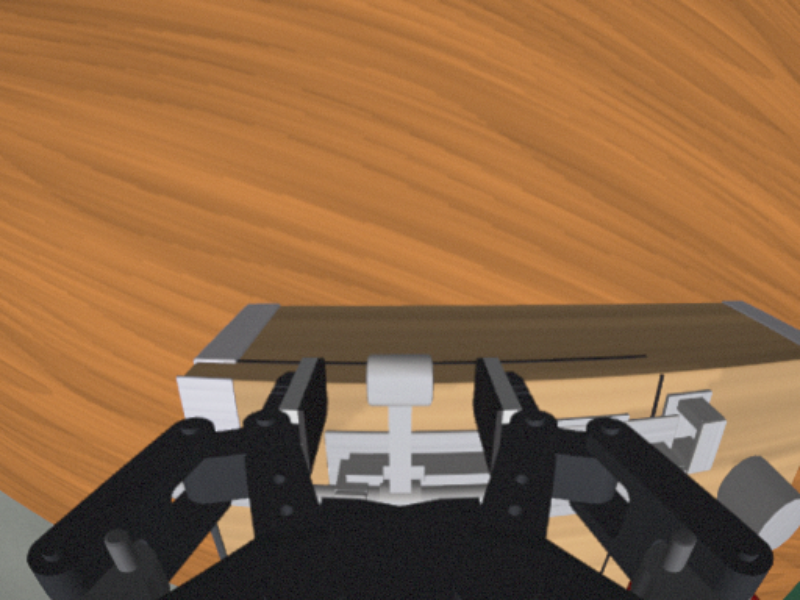

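The grip (at (400,380) of the 800-wide picture) sits centred between the pads. Its 65 px width puts it about 157 mm from the camera, so z ≈ 0.166, which confirms the measured height. Next I'll lower a little and pinch.

Request:
apply_moves([
  [[0,0,0.011],[0,0,0],0.05],
  [[0,0,0.011],[0,0,0],0.05],
  [[0,0,0],[0,0,0],0.03],
  [[0,0,0],[0,0,0],0.015],
  [[0,0,0],[0,0,0],0.015],
  [[0,0,0],[0,0,0],0.015],
  [[0,0,0],[0,0,0],0.015],
])

```text
clock: 7.08
position: [0.5092, -0.0609, 0.1443]
tcp_rot: [-0.183, 0.983, 0.0, -0.0]
ft_force: [-2.6, -0.4, -2.5]
grip_width: 0.244
gripper_force: 58.7
```

Request:
apply_moves([
  [[0.0024,0,-0.0084],[0,0.15,0],0.015],
  [[0.0024,0,-0.0084],[0,0.15,0],0.015],
  [[0,0,0],[0,0,0],0.015],
])

```text
clock: 7.45
position: [0.5056, -0.0622, 0.161]
tcp_rot: [-0.181, 0.972, -0.028, -0.15]
ft_force: [-9.3, -5.5, 5.2]
grip_width: 0.241
gripper_force: 60.2
```

Request:
apply_moves([
  [[0.003,0,-0.0084],[0,0.15,0],0.015],
  [[0.0028,0,-0.0084],[0,0.15,0],0.015],
  [[0.0026,0,-0.0084],[0,0.15,0],0.015],
  [[0,0,0],[0,0,0],0.015],
  [[0,0,0],[0,0,0],0.015],
])

```text
clock: 8.07
position: [0.5093, -0.0607, 0.1871]
tcp_rot: [-0.17, 0.915, -0.067, -0.36]
ft_force: [-2.2, 1.6, 4.4]
grip_width: 0.243
gripper_force: 60.2
```

```bash
cat > f.py <<'E'
from h import *
np.set_printoptions(precision=4,suppress=True)
s=r.read_state(); a=np.radians(21.0); C=np.array([[np.cos(a),np.sin(a),0],[-np.sin(a),np.cos(a),0],[0,0,1]])
R=Ro.from_quat(s['tcp_rot']).as_matrix(); g=np.array(s['position'])-.020*R[:,2]
g0=np.array([.5092,-.0609,.1643])
print('F case',C@s['ft_force'],'F tool',R.T@s['ft_force'],'dgrip case mm',C@(g-g0)*1e3,'tilt',np.arccos(-R[2,2]),'w',s['grip_width'],'q',s['qpos'],s['clock'])
E
python3 f.py
```

```text
F case [-1.5237  2.2584  4.4254] F tool [ 4.1283  2.2639 -2.1995] dgrip case mm [13.8066  0.1824 37.4484] tilt 0.7499776223649095 w 0.24347586693001655 q [-0.0002  0.7555  1.4587 -0.2475  1.6409 -1.8638] 8.075
```

Request:
apply_moves([
  [[0,0.003,0],[0,0,0],0.015],
  [[0,0.005,0],[0,0,0],0.015],
  [[0,0.005,0],[0,0,0],0.015],
  [[0,0.005,0],[0,0,0],0.015],
  [[0,0.005,0],[0,0,0],0.015],
  [[0,0.005,0],[0,0,0],0.015],
  [[0,0.005,0],[0,0,0],0.015],
  [[0,0.005,0],[0,0,0],0.015],
  [[0,0.005,0],[0,0,0],0.015],
  [[0,0.005,0],[0,0,0],0.015],
  [[0,0.003,0],[0,0,0],0.015],
  [[0,0.001,0],[0,0,0],0.015],
  [[0,0,0],[0,0,0],0.015],
])

```text
clock: 9.7
position: [0.4906, -0.0123, 0.1874]
tcp_rot: [-0.17, 0.915, -0.067, -0.36]
ft_force: [4.3, 1.6, -2.6]
grip_width: 0.246
gripper_force: 60.0
```

```bash
python3 f.py; python3 - <<'E'
from h import *
im=snapshot('top'); cv2.imwrite('pics/t4.png',cv2.resize(im[225:315,220:340],(800,600),interpolation=2))
E
```

```text
F case [ 4.6099 -0.0536 -2.6494] F tool [-5.1791 -0.0572 -1.203 ] dgrip case mm [13.7215 52.0531 37.719 ] tilt 0.7498614386780271 w 0.2455032704288633 q [ 0.0662  0.7363  1.5004 -0.2035  1.6306 -1.8066] 9.7
```

View pics/t4.png

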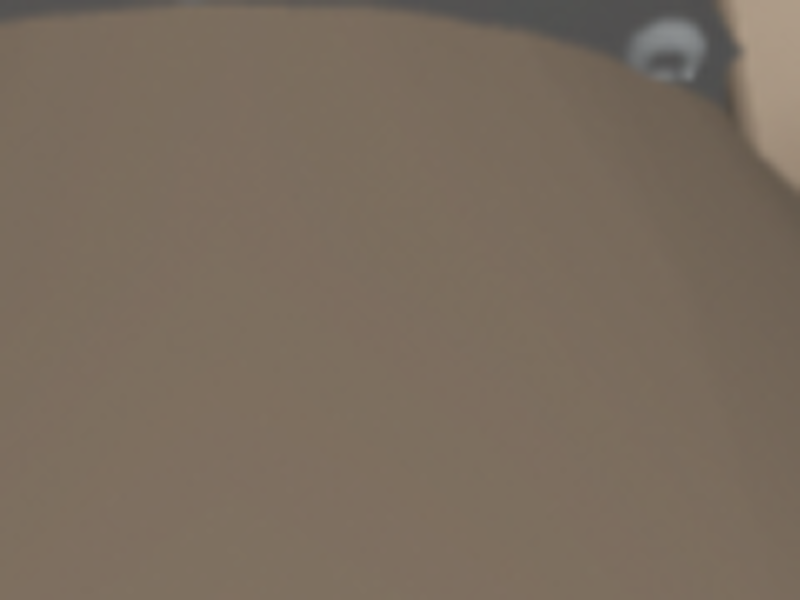

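The top view is blocked by the arm, with the gripper body filling it. I'll estimate the stop's position from the earlier side and top pictures.

```bash
python3 - <<'E'
from h import *
np.set_printoptions(precision=4,suppress=True)
a=np.radians(21.0); C=np.array([[np.cos(a),np.sin(a),0],[-np.sin(a),np.cos(a),0],[0,0,1]]); g0=np.array([.5092,-.0609,.1643])
f=lambda p: C@(p-g0)*1e3
T=ray('top',[257.5,280.7]); S=ray('side',[328.6,164.6])
print('tri',f(tri([T,S])))
for z in (.165,.195): print(z,'top',f(atz(*T,z)),'side',f(atz(*S,z)))
im=snapshot('side'); cv2.imwrite('pics/s5.png',cv2.resize(im[110:230,270:370],(666,800))[:600])
E
```

```text
tri [41.5603 94.5222 30.1341]
0.165 top [40.1879 94.0454  0.7   ] side [34.4533 36.5487  0.7   ]
0.195 top [43.0709 94.4613 30.7   ] side [40.1994 95.4334 30.7   ]
```

View pics/s5.png

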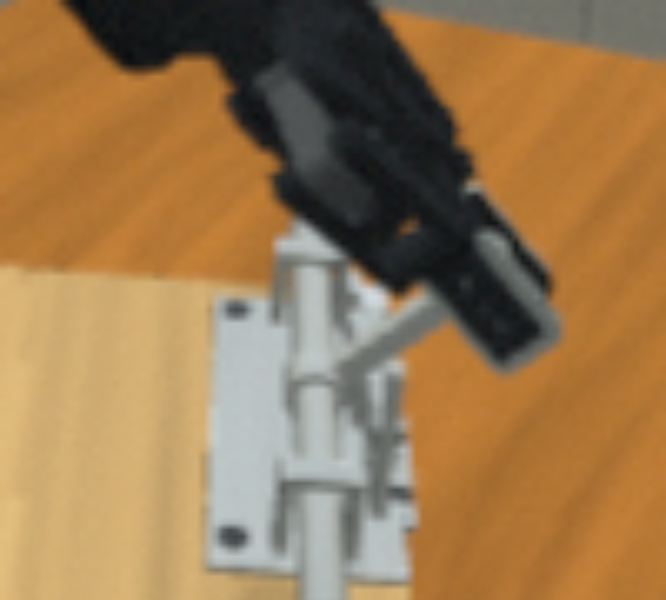

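The side view shows the raised handle sliding correctly, with the rod advancing past the guide. Side and top rays put the stop's top at about 94 mm along y, 40 mm in from the grip and 30 mm up, which fits its description. Contact should come at about 84 to 92 mm.

Request:
apply_moves([
  [[0,0.003,0],[0,0,0],0.015],
  [[0,0.003,0],[0,0,0],0.015],
  [[0,0.003,0],[0,0,0],0.015],
  [[0,0.003,0],[0,0,0],0.015],
  [[0,0.003,0],[0,0,0],0.015],
  [[0,0.003,0],[0,0,0],0.015],
  [[0,0.002,0],[0,0,0],0.015],
  [[0,0.002,0],[0,0,0],0.015],
  [[0,0.001,0],[0,0,0],0.015],
  [[0,0.001,0],[0,0,0],0.015],
])

```text
clock: 11.05
position: [0.4821, 0.0097, 0.1874]
tcp_rot: [-0.17, 0.915, -0.067, -0.36]
ft_force: [5.2, -0.1, -2.7]
grip_width: 0.245
gripper_force: 60.0
```

```bash
python3 f.py
```

```text
F case [ 4.796  -1.9672 -2.744 ] F tool [-5.3791 -1.9697 -1.2597] dgrip case mm [13.6428 75.635  37.7737] tilt 0.7499256004802028 w 0.2452927596930649 q [ 0.0975  0.7291  1.5162 -0.1831  1.6269 -1.7806] 11.05
```

Request:
apply_moves([
  [[0,0.001,0],[0,0,0],0.015],
  [[0,0.001,0],[0,0,0],0.015],
  [[0,0.001,0],[0,0,0],0.015],
])

```text
clock: 11.42
position: [0.481, 0.0125, 0.1874]
tcp_rot: [-0.17, 0.915, -0.067, -0.36]
ft_force: [4.2, -0.0, -3.2]
grip_width: 0.245
gripper_force: 60.0
```

Request:
apply_moves([
  [[0,0.001,0],[0,0,0],0.015],
  [[0,0.001,0],[0,0,0],0.015],
])

```text
clock: 11.68
position: [0.4803, 0.0143, 0.1874]
tcp_rot: [-0.17, 0.915, -0.067, -0.36]
ft_force: [5.8, -0.6, -1.8]
grip_width: 0.249
gripper_force: 60.0
```

Request:
apply_moves([
  [[0,0.001,0],[0,0,0],0.015],
  [[0,0.001,0],[0,0,0],0.015],
])

```text
clock: 11.92
position: [0.4796, 0.0162, 0.1874]
tcp_rot: [-0.17, 0.915, -0.067, -0.36]
ft_force: [4.9, -0.9, -2.5]
grip_width: 0.245
gripper_force: 60.0
```

Request:
apply_moves([
  [[0,0.001,0],[0,0,0],0.015],
  [[0,0.0005,0],[0,0,0],0.015],
])

```text
clock: 12.18
position: [0.479, 0.0176, 0.1874]
tcp_rot: [-0.17, 0.915, -0.067, -0.36]
ft_force: [4.9, -1.0, -2.2]
grip_width: 0.247
gripper_force: 60.0
```

Request:
apply_moves([
  [[0,0.0005,0],[0,0,0],0.015],
  [[0,0.0005,0],[0,0,0],0.015],
])

```text
clock: 12.42
position: [0.4787, 0.0186, 0.1874]
tcp_rot: [-0.17, 0.915, -0.067, -0.36]
ft_force: [4.9, -0.2, -2.0]
grip_width: 0.246
gripper_force: 60.0
```

Request:
apply_moves([
  [[0,0.0005,0],[0,0,0],0.015],
  [[0,0.0005,0],[0,0,0],0.015],
])

```text
clock: 12.68
position: [0.4783, 0.0195, 0.1874]
tcp_rot: [-0.17, 0.915, -0.067, -0.36]
ft_force: [4.4, -0.3, -2.5]
grip_width: 0.246
gripper_force: 60.0
```

Request:
apply_moves([
  [[0,0.0005,0],[0,0,0],0.015],
  [[0,0.0005,0],[0,0,0],0.015],
])

```text
clock: 12.92
position: [0.478, 0.0204, 0.1874]
tcp_rot: [-0.17, 0.915, -0.067, -0.36]
ft_force: [4.9, -3.1, -2.9]
grip_width: 0.247
gripper_force: 60.0
```

Request:
apply_moves([
  [[0,0.0005,0],[0,0,0],0.015],
])

```text
clock: 13.05
position: [0.478, 0.0205, 0.1875]
tcp_rot: [-0.17, 0.915, -0.067, -0.36]
ft_force: [5.8, -5.5, -1.8]
grip_width: 0.25
gripper_force: 60.0
```

Contact: the force rose to 7 N and the motion stopped. I'll back off 2 mm to the notch's middle.

```bash
python3 f.py
```

```text
F case [ 3.4359 -7.2513 -1.8294] F tool [-3.7611 -7.2526 -0.9935] dgrip case mm [13.6197 87.1727 37.7866] tilt 0.749919302248352 w 0.2504182166590612 q [ 0.1132  0.7259  1.5232 -0.1732  1.6251 -1.7675] 13.05
```

Request:
apply_moves([
  [[0,-0.0012,0],[0,0,0],0.015],
  [[0,-0.0012,0],[0,0,0],0.015],
  [[0,0,0],[0,0,0],0.015],
])

```text
clock: 13.42
position: [0.4785, 0.0191, 0.1874]
tcp_rot: [-0.17, 0.915, -0.067, -0.36]
ft_force: [3.8, 2.8, -3.1]
grip_width: 0.247
gripper_force: 60.1
```

```bash
python3 f.py
```

```text
F case [ 4.5737  1.262  -3.1036] F tool [-5.4627  1.259  -0.8472] dgrip case mm [13.5984 85.6738 37.7622] tilt 0.7501113813070026 w 0.24668400710378782 q [ 0.1105  0.7266  1.522  -0.1736  1.6258 -1.7702] 13.425
```

Request:
apply_moves([
  [[-0.0003,-0.0006,0],[0,0,0],0.015],
  [[-0.0037,0,0.008],[0,-0.15,0],0.015],
  [[0,0,0],[0,0,0],0.015],
])

```text
clock: 13.8
position: [0.4767, 0.0175, 0.1793]
tcp_rot: [-0.174, 0.94, -0.054, -0.289]
ft_force: [6.0, 3.7, -12.5]
grip_width: 0.245
gripper_force: 59.2
```

```bash
python3 f.py
```

```text
F case [  6.9284   1.2885 -12.4833] F tool [-12.7392   1.29     6.4456] dgrip case mm [ 8.9586 84.8521 31.5243] tilt 0.5956860321789134 w 0.2449713022728326 q [ 0.0919  0.6389  1.6266 -0.154   1.4555 -1.782 ] 13.8
```

Request:
apply_moves([
  [[-0.0024,0,0.0054],[0,-0.1,0],0.015],
  [[0,0,0],[0,0,0],0.015],
])

```text
clock: 14.05
position: [0.4756, 0.0171, 0.1734]
tcp_rot: [-0.177, 0.953, -0.045, -0.242]
ft_force: [4.7, 4.1, -9.3]
grip_width: 0.247
gripper_force: 59.3
```

```bash
python3 f.py
```

```text
F case [ 5.8354  2.1854 -9.3286] F tool [-9.5844  2.185   5.4053] dgrip case mm [ 6.1367 84.8302 26.688 ] tilt 0.4982637506516806 w 0.2471638074609845 q [ 0.0784  0.5857  1.6964 -0.14    1.3424 -1.7937] 14.05
```

Request:
apply_moves([
  [[-0.0028,0.0003,0.0054],[0,-0.1,0],0.015],
  [[0,0,0],[0,0,0],0.015],
])

```text
clock: 14.3
position: [0.475, 0.0171, 0.1675]
tcp_rot: [-0.179, 0.964, -0.036, -0.195]
ft_force: [4.1, 1.7, -6.7]
grip_width: 0.243
gripper_force: 59.4
```

```bash
python3 f.py
```

```text
F case [ 4.4536  0.0641 -6.741 ] F tool [-6.7265  0.064   4.4755] dgrip case mm [ 3.7864 85.0468 21.5758] tilt 0.39987170187223897 w 0.24321461510913922 q [ 0.0632  0.5342  1.7684 -0.1241  1.2248 -1.8093] 14.3
```

Request:
apply_moves([
  [[-0.0024,0,0.0054],[0,-0.1,0],0.015],
  [[0,0,0],[0,0,0],0.015],
])

```text
clock: 14.55
position: [0.475, 0.0171, 0.1615]
tcp_rot: [-0.18, 0.972, -0.027, -0.147]
ft_force: [3.0, 2.3, -6.4]
grip_width: 0.249
gripper_force: 59.4
```

```bash
python3 f.py
```

```text
F case [ 3.6659  1.0491 -6.4399] F tool [-5.4081  1.0481  5.0662] dgrip case mm [ 1.9688 85.1091 16.2855] tilt 0.3005187802470552 w 0.2486364215127682 q [ 0.0453  0.4854  1.8419 -0.1048  1.1025 -1.8311] 14.55
```

The handle is past 0.4 rad with no upward resistance, so it is inside the notch. I'll continue down.

Request:
apply_moves([
  [[-0.0024,0,0.0054],[0,-0.1,0],0.015],
  [[0,0,0],[0,0,0],0.015],
])

```text
clock: 14.8
position: [0.4756, 0.0174, 0.1556]
tcp_rot: [-0.181, 0.978, -0.018, -0.099]
ft_force: [3.0, 3.0, -5.4]
grip_width: 0.248
gripper_force: 59.4
```

Request:
apply_moves([
  [[-0.0023,0,0.0054],[0,-0.1,0],0.015],
  [[0,0,0],[0,0,0],0.015],
])

```text
clock: 15.05
position: [0.4767, 0.0179, 0.1497]
tcp_rot: [-0.182, 0.982, -0.009, -0.05]
ft_force: [3.1, 4.2, -3.7]
grip_width: 0.244
gripper_force: 59.5
```

```bash
python3 f.py
```

```text
F case [ 4.4075  2.835  -3.7223] F tool [-4.7603  2.833   3.2608] dgrip case mm [-0.0365 85.2157  5.2986] tilt 0.10097098278240829 w 0.24400287521084582 q [ 0.0017  0.4003  1.9918 -0.0474  0.8446 -1.9025] 15.05
```

Request:
apply_moves([
  [[-0.002,0,0.0044],[0,-0.08,0],0.015],
  [[0,0,0],[0,0,0],0.015],
])

```text
clock: 15.3
position: [0.478, 0.0185, 0.145]
tcp_rot: [-0.182, 0.983, -0.002, -0.011]
ft_force: [1.7, 3.0, -2.8]
grip_width: 0.246
gripper_force: 59.6
```

```bash
python3 f.py
```

```text
F case [ 2.6883  2.167  -2.8268] F tool [-2.7502  2.1641  2.769 ] dgrip case mm [-0.2132 85.2626  0.658 ] tilt 0.02198473955056224 w 0.24599232310339333 q [-0.0189  0.3733  2.0518 -0.0111  0.7372 -1.9481] 15.3
```

Request:
apply_moves([
  [[0,0,0],[0,0,0],0.03],
  [[0,0,0],[0,0,0],0.05],
  [[0,0,0],[0,0,0],0.05],
  [[0,0,0],[0,0,0],0.05],
  [[0,0,0],[0,0,0],0.05],
])

```text
clock: 15.92
position: [0.4785, 0.0185, 0.1449]
tcp_rot: [-0.183, 0.983, -0.002, -0.01]
ft_force: [-0.8, -0.3, 0.0]
grip_width: 0.584
gripper_force: 0.0
```

Request:
apply_moves([
  [[0,0,-0.005],[0,0,0],0.05],
  [[0,0,-0.01],[0,0,0],0.05],
  [[0,0,-0.02],[0,0,0],0.05],
  [[0,0,-0.03],[0,0,0],0.05],
  [[0,0,-0.03],[0,0,0],0.05],
  [[0.03,0,-0.01],[0,0,0],0.05],
  [[0,0,0],[0,0,0],0.05],
])

```text
clock: 16.8
position: [0.4516, 0.0082, 0.2519]
tcp_rot: [-0.182, 0.983, -0.002, -0.009]
ft_force: [-0.0, -0.1, -0.1]
grip_width: 0.58
gripper_force: 0.0
```

```bash
python3 f.py; python3 - <<'E'
from h import *
np.set_printoptions(precision=4,suppress=True)
a=np.radians(21.0); C=np.array([[np.cos(a),np.sin(a),0],[-np.sin(a),np.cos(a),0],[0,0,1]]); g0=np.array([.5092,-.0609,.1643])
s=r.read_state(); w=snapshot('wrist'); t=snapshot('side')
rs=[ray(c,q[0]['xy'],s) for c in ['wrist','side'] if (q:=finder.pinpoint(c,'grip'))]
if len(rs)>1: print('grip moved, case mm',C@(tri(rs)-g0)*1e3)
cv2.imwrite('pics/end.png',np.hstack([cv2.resize(w,(480,360)),cv2.resize(t[110:240,270:360],(249,360))]))
E
```

```text
F case [-0.0607 -0.0923 -0.0801] F tool [ 0.0592 -0.0922  0.0813] dgrip case mm [-28.6524  85.1758 107.6223] tilt 0.018693295873784654 w 0.5802908969929658 q [-0.0423  0.1861  1.9922 -0.0097  0.9802 -1.9744] 16.8
grip moved, case mm [-3.0238 84.8496  7.001 ]
```

View pics/end.png

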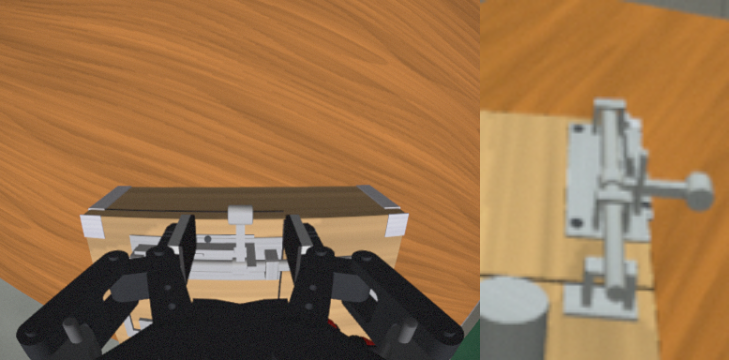

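The handle lies level beside the stop, with its grip at (240,213) in the left panel. The rod passes through the keeper at about (612,285) in the right panel, the weight is still in place, and the gripper is clear.

```bash
python3 -c "
from h import *
print(order.hand_in())"
```

```text
the job is handed in; nothing more can be done
None
```

The bolt is slid through its keeper, its handle lies fully down in the second notch beside the stop, and the gripper is clear; I handed the job in at about 17 s.

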